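Pack machined end covers in the bifold-door chest

TASK

Push the half-open bifold door on top of the green parts chest at its fold hinge until both leaves are folded right up at the hinged end, and let go so that it is seen to stay there by itself. Then pack every aluminium end cover in one neat flat pile between the six guide pins inside the chest, lengthwise, with a brown separator sheet under each cover, the lowest one included, so that no cover lies bare on the chest floor or on another cover. Finally push the door shut flat over them, and leave the other parts on the bench where they are.

Things in the scene. Friction and masses are not known exactly. Their poses are not given: they have to be found in the camera images.
- chest: Open-topped green steel chest fixed to the bench, 190 (x) by 246 (y) mm outside, walls and floor 5 mm thick, wall rim 56 mm above the bench, with a steel track strip on top of each long wall (its top 62 mm above the bench, inner space 180 by 236 mm). Origin at the centre of its underside on the bench; its long axis is its y.
- stack (a point): The pile spot: the point on the inner floor (5 mm above the bench) over which the pile is centred, 15 mm from the chest centre towards its -y end. Axes as the chest. Six upright white nylon guide pins, 8 mm thick with round tops 50 mm above the bench, stand round it at (x, y) = (+-45, +-40) and (0, +-76) mm from it; fingers fit between them at mid-length of the pile.
- door_hinge (a point): Middle of the fixed hinge line of the bifold door, at the +y end of the chest (118 mm from its centre), 65 mm above the bench. The line runs along the chest's x.
- fold (a point): Middle of the fold hinge of the bifold door: the axis of a dark steel rod, 16 mm in diameter and 150 mm long along the chest's x, that joins the two leaves. It lies 115 mm from door_hinge and moves on an arc about it: in the chest frame it is at hinge + (0, -115 cos q, +115 sin q) mm, q being door.
- door (a joint): Angle (rad) of the first leaf of the bifold door above level: 0 is shut flat over the chest, 1.45 the stop, folded up at the +y end. The second leaf always slopes down the other way (a tent), its free edge running on the side tracks. Starts at 0.55 to 0.85. The hinge is stiff: the door stays where it is left at any angle, and takes about 4 N at the fold, along its arc, to open, less to shut.
- door_edge (a point): Middle of the free edge of the second leaf, which runs along the tracks towards the +y end as the door folds. Each of the two plywood leaves is 172 mm wide (chest x), 115 mm long and 6 mm thick.
- cover1: Aluminium end cover, a flat plate 60 (x) by 110 (y) by 10 mm (z), about 0.2 kg, with a dark ring and four bolt holes marked on top. Origin at the centre of its underside. Lies flat on the bench; one of the three may be absent.
- cover2: Aluminium end cover, a flat plate 60 (x) by 110 (y) by 10 mm (z), about 0.2 kg, with a dark ring and four bolt holes marked on top. Origin at the centre of its underside. Lies flat on the bench; one of the three may be absent.
- cover3: Aluminium end cover, a flat plate 60 (x) by 110 (y) by 10 mm (z), about 0.2 kg, with a dark ring and four bolt holes marked on top. Origin at the centre of its underside. Lies flat on the bench; one of the three may be absent.
- sheet1: Dark brown hardboard separator sheet, 64 (x) by 120 (y) by 6 mm (z), 35 g. Origin at the centre of its underside. Lies flat on the bench. Three are always there; with two covers one sheet is not needed.
- sheet2: Dark brown hardboard separator sheet, 64 (x) by 120 (y) by 6 mm (z), 35 g. Origin at the centre of its underside. Lies flat on the bench. Three are always there; with two covers one sheet is not needed.
- sheet3: Dark brown hardboard separator sheet, 64 (x) by 120 (y) by 6 mm (z), 35 g. Origin at the centre of its underside. Lies flat on the bench. Three are always there; with two covers one sheet is not needed.
- housing: Red cast iron seed cup housing, 110 by 100 by 106 mm, beyond the chest; a bystander. Origin at the centre of its underside.
- roller: White nylon fluted feed roller standing on end, 65 mm across, 90 mm high; a bystander. Origin at the centre of its underside.
- shaft: Steel hex shaft lying flat, 180 mm long (along its x), 22 mm across flats; a bystander. Origin at the centre of its underside.
- collar: Brass shaft collar lying flat, 60 mm across, 20 mm high; a bystander. Origin at the centre of its underside.

How it is judged:
By the outcome, as a careful person would: the job done as asked, in the order asked, and still so for the second after the job is handed in, with the robot touching nothing.
Of cover1, cover2, cover3 only 2 to 3 are there at a start; the rules pass over those that are not, and their reading is None.
At some moment in a run one of cover1, cover2, cover3, sheet1, sheet2, sheet3 may be knocked a few centimetres aside while the robot is not near it.
It also fails if it takes over 210 s, if anything falls off the work surface, if the arm or the gripper's body presses on something with over 40 N, if the wrist force passes 120 N, or if a joint passes its speed limit or range.

ROBOT

A 7-joint arm with a two-finger parallel gripper is mounted at the origin on the work surface. World frame = base frame: x ahead of the robot, y to its left, z up, the work surface at z = 0. Lengths are in m, angles in rad, forces in N, time in s.
With the tool pointing down it reaches from about 0.4 to 0.85 m from the base axis. Payload 4.5 kg.
Tool frame: the origin (TCP) lies where the fingers leave the gripper's body, on its centre line; the fingertips stand 64 mm ahead of it and the grasp point (between the pads) lies 45 mm ahead of it; z points along the fingers, y is the direction in which the jaws open and shut (so a half turn about z gives the same grasp; the last joint's range is limited). The gripper opens to 88 mm and grips with 3 to 60 N. Pads are 18 mm wide; open, the fingers measure 123 mm over their backs; the gripper's body (75 mm by 187 mm) begins 45 mm behind the grasp point.
Start: joints at [-1.107, 0.689, -0.195, 1.565, 0.157, 0.902, -0.215], TCP at [0.26, 0.568, 0.303] pointing down, gripper open.
Joint ranges: [-3.01, 3.01], [-0.46, 2.08], [-1.47, 1.51], [0.13, 2.56], [-1, 4.14], [0.04, 2.09], [-2.66, 2.66]. Speed limits (rad/s): [2.57, 2.57, 3.14, 3.14, 3.14, 3.14, 3.14].

INTERFACE

Orientations are given as a unit quaternion [x, y, z, w].
In Python, from plant import monitor, snapshot, workorder, finder gives the robot as it stands.
- The arm moves only by the tool carry_out, never from a script. Its argument "motion" is one flat list of numbers, 6 for each row, row after row: the shift along the tool's x, y, z in cm, then the turn, a rotation vector about the tool's x, y, z in rad. In form: [x, y, z, rx, ry, rz, x, y, z, rx, ry, rz, ...]. A call has 1 to 8 rows; each row shifts and turns the commanded pose from where the row before left it, along the tool's axes as they then stand; what a row does not reach is not made up. A row lasts 1/8 s, in which the tool goes at most 62.5 mm and 10.7 degrees, less where a joint would pass 70% of its speed; a pose out of reach is approached as far as the arm can. A call with a gripper value outside its range is refused whole. "hand" is the finger opening in cm, from 0 to 8.81, set as the call begins (left out, the last holds). The fingers move at their own pace and stop on an object; "grip_force" is the grip in N (left out, the last holds). Time passes only in rows, so rows that do not move let the fingers close. It gives the time, the measured TCP pose, the force and the opening at its end, in the units of the state.
- monitor.get_state(): the state, without advancing time (a new reading comes with each control period).
- snapshot(name): name is "scene" or "top" or "wrist"; returns a dict with "frame" (420x560x3 uint8, red, green, blue), "range_z" (420x560 float32, m along the optical axis (not along the pixel's ray), 0 where there is no reading), "fx", "fy", "cx", "cy" (pixels), "D" ([k1, k2, p1, p2, k3] as OpenCV has them; the pictures are not rectified), "rvec" (rotation vector, rad) and "tvec" (3), from world to camera coordinates, as OpenCV has them; the wrist camera has in their place "hand_eye" (4x4, takes a point from camera to tool coordinates, whose origin is the TCP and whose axes are the flange's). Camera axes: x right, y down, z forward; pixel columns grow to the right and rows downward; lengths in m; the calibration is good to about 2 mm. A picture is of the moment at which its call begins: read the wrist's pose just before it.
- workorder.finish_job(): hands the job in, once; it reports no verdict.
Trained networks look in a picture, given as the dict that the camera call returned (one of the last four; its "shot" number tells which), for a name from the list of things; names that differ only in an ending like _2 or _b are one class to them, and where a whole thing is asked for, a point or a joint stands for the part that bears it (a point fixed in the world has none). Each returns a list of dicts, best first, with "p" (0 to 1); they miss things now and then, are a little off and sometimes report something else, mostly with a low value. They report only what shows in the picture. A call takes as long as a camera call.
- finder.masks_of(picture, thing): "pixels" (420x560 bool, what is visible of it) and "extent" ([left, top, right, bottom] in pixels, round what is visible of it).
The state is a dict: "clock": time; "q": joint angles; "qd": joint speeds; "joint_torque": joint torques, N m; "tool_pos": TCP position; "eef_rot": TCP orientation; "contact_force": force on the tool from outside, world axes, zero at the start; "moment": the same for the moment, N m; "opening": opening from 0.0 (shut) to 1.0 (fully open).
Only numpy, scipy, OpenCV 4.12 (cv2) and the standard library are available. Lean on these libraries where they do the work, as an engineer would, in place of code of your own. Each camera call takes 0.05 s, during which the arm holds its last target. There are 200 camera calls.

## Working session

There is one attempt and no reset: what is moved stays moved. The work goes in short steps, Python scripts to look and compute and a tool call to move; the robot and the scene stay as the last step left them, time stands still between calls to the robot, and variables do not carry over. Pictures are saved under pics/ and viewed, about 12 in all and at most 16, crops included, and the job is handed in when it is done.

Besides the shell and the picture viewer there is one more tool, called after ">>>" in YAML: its name, and indented under it one key for each argument. carry_out: Moves the arm, as the interface text tells. Its arguments: {"type":"object","properties":{"motion":{"type":"array"},"hand":{"type":"number"},"grip_force":{"type":"number"}},"required":["motion"]}

```bash
mkdir -p pics; ls; cat > h.py <<'E'
import numpy as np, cv2
from plant import monitor, snapshot, workorder, finder
from scipy.spatial.transform import Rotation as R
def ext(s, st=None):
    """camera->world 4x4"""
    T=np.eye(4)
    if 'hand_eye' in s:
        T[:3,:3]=R.from_quat(st['eef_rot']).as_matrix(); T[:3,3]=st['tool_pos']
        return T@np.array(s['hand_eye'])
    Rm=cv2.Rodrigues(np.array(s['rvec'],float))[0]
    T[:3,:3]=Rm.T; T[:3,3]=-Rm.T@np.array(s['tvec'],float).ravel()
    return T
def shot(name):
    st=monitor.get_state(); s=snapshot(name); s['T']=ext(s,st); s['name']=name
    return s
def K(s): return np.array([[s['fx'],0,s['cx']],[0,s['fy'],s['cy']],[0,0,1.]])
def pts(s, mask):
    """world points of mask pixels with range"""
    m=mask&(s['range_z']>0); v,u=np.nonzero(m)
    n=cv2.undistortPoints(np.c_[u,v].astype(float).reshape(-1,1,2),K(s),np.array(s['D'],float)).reshape(-1,2)
    z=s['range_z'][v,u]; P=np.c_[n*z[:,None],z]
    return P@s['T'][:3,:3].T+s['T'][:3,3]
def save(s,fn): cv2.imwrite('pics/'+fn,s['frame'][:,:,::-1])
def rect(P,zpct=50):
    (c,(w,h),a)=cv2.minAreaRect(P[:,:2].astype(np.float32))
    if w>h: a+=90; w,h=h,w   # a: direction of the short side... x axis angle
    return np.round(c,4),np.round((w,h),4),round((a+90)%180-90,1)
def st():
    s=monitor.get_state()
    print('t',round(s['clock'],2),'pos',np.round(s['tool_pos'],4),'rot',np.round(R.from_quat(s['eef_rot']).as_matrix().T,3).tolist(),'F',np.round(s['contact_force'],1),'op',round(s['opening'],3))
    return s
E
python3 - <<'E'
from h import *
s0=st()
for n in ['scene','top']:
    s=shot(n); save(s,n+'0.png'); print(n,s['T'][:3,3])
    for th in ['chest','fold','door','cover1','sheet1','housing','roller','shaft','collar']:
        for d in finder.masks_of(s,th):
            if d['p']<.3: continue
            P=pts(s,d['pixels'])
            if len(P)<20: continue
            z=np.percentile(P[:,2],[5,50,95]); Q=P[abs(P[:,2]-z[1])<.008]
            print(th,round(d['p'],2),d['extent'],len(P),*rect(Q),'z',np.round(z,3))
E
```

```text
pics
t 0.0 pos [0.2603 0.5677 0.3019] rot [[-0.909, 0.417, -0.0], [0.417, 0.909, -0.002], [-0.001, -0.002, -1.0]] F [ 0.1 -0.1 -0.2] op 0.996
scene [0.88291357 0.34057419 0.78656123]
chest 0.6 [212.4, 153.4, 360.4, 286.0] 10633 [0.5306 0.0101] [0.1987 0.2322] 6.7 z [0.004 0.073 0.148]
fold 0.95 [240.6, 165.9, 349.1, 264.2] 5431 [0.5244 0.0352] [0.0984 0.172 ] -86.5 z [0.074 0.112 0.154]
door 0.65 [242.0, 169.2, 349.1, 262.7] 5305 [0.5243 0.0342] [0.0962 0.1719] -86.0 z [0.075 0.113 0.154]
cover1 0.8 [412.0, 239.6, 466.0, 289.1] 1359 [0.3558 0.3052] [0.063  0.1093] 5.2 z [0.007 0.01  0.013]
cover1 0.61 [373.4, 274.5, 434.6, 326.6] 1570 [0.477  0.3009] [0.0622 0.109 ] 6.6 z [0.007 0.01  0.013]
cover1 0.52 [164.8, 246.0, 235.8, 322.8] 3280 [0.7654 0.0012] [0.0747 0.1022] 7.8 z [0.008 0.082 0.107]
sheet1 0.76 [162.9, 143.0, 206.8, 181.1] 944 [ 0.5862 -0.301 ] [0.0658 0.1219] -8.5 z [0.004 0.006 0.008]
sheet1 0.56 [234.6, 96.5, 269.1, 128.0] 678 [ 0.354  -0.3123] [0.0647 0.1197] -15.4 z [0.004 0.006 0.009]
housing 0.69 [164.7, 249.0, 236.4, 321.5] 3134 [0.7657 0.0013] [0.0742 0.1022] 7.8 
[... 1149 characters left out ...]
36 [ 0.494  -0.3111] [0.0656 0.1223] -4.3 z [0.001 0.006 0.011]
sheet1 0.61 [374.4, 193.2, 418.1, 221.8] 1009 [ 0.5893 -0.3045] [0.0676 0.1218] -6.6 z [0.001 0.006 0.011]
housing 0.73 [266.4, 119.9, 308.0, 169.7] 1486 [ 0.7649 -0.0017] [0.0751 0.1031] 9.5 z [0.01  0.087 0.109]
roller 0.74 [340.0, 135.7, 363.2, 163.2] 602 [ 0.7462 -0.1786] [0.061  0.0627] -84.1 z [0.017 0.087 0.094]
roller 0.5 [374.0, 153.7, 393.7, 175.0] 318 [ 0.7114 -0.2704] [0.0563 0.057 ] 83.0 z [0.005 0.02  0.025]
shaft 0.61 [239.0, 185.9, 339.1, 267.4] 7016 [0.5247 0.035 ] [0.1674 0.1956] -86.0 z [0.003 0.083 0.15 ]
collar 0.71 [374.2, 152.9, 395.2, 177.0] 320 [ 0.7132 -0.2715] [0.0556 0.0608] 46.3 z [0.007 0.02  0.025]
```

View pics/scene0.png

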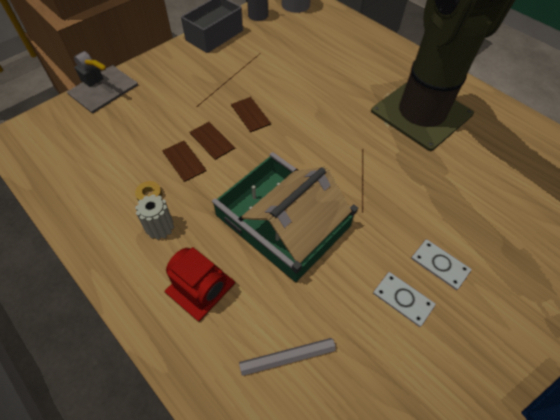

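View pics/top0.png

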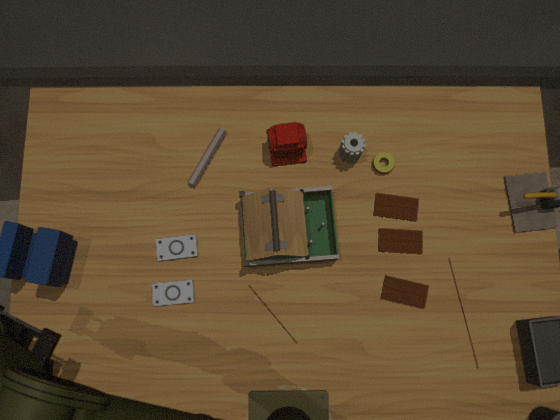

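The scene view shows the half-open door (fold around px 300,195), two covers at px (441,263) and (404,298), and three sheets near (184,160), (212,140) and (250,113). The top view agrees: covers are on the +y side, sheets on the -y side, and the chest's hinge is at its +y end. Next I'll measure the chest pose and door angle.

```bash
cat >> h.py <<'E'
def chestfit(shots):
    P=np.vstack([pts(s,np.ones((420,560),bool)) for s in shots])
    P=P[(abs(P[:,0]-.53)<.16)&(abs(P[:,1]-.01)<.18)]
    return P
def step(pos,yaw,s=None):
    """shift in tool axes (cm) & turn (rad) to TCP pos, tool pointing down, tool y axis at world angle yaw (deg, mod 180)"""
    s=s or monitor.get_state(); M=R.from_quat(s['eef_rot']).as_matrix()
    d=M.T@(np.array(pos)-s['tool_pos'])*100
    y=np.array([np.cos(np.radians(yaw)),np.sin(np.radians(yaw)),0])
    if y@M[:,1]<0: y=-y
    z=np.array([0,0,-1.]); T=np.c_[np.cross(y,z),y,z]
    r=R.from_matrix(M.T@T).as_rotvec()
    print('to',np.round(pos,4),yaw,'shift',np.round(d,2),'turn',np.round(r,3),'rows',int(np.ceil(max(np.linalg.norm(d)/6.25,np.linalg.norm(r)/.187))))
    return d,r
E
python3 - <<'E'
from h import *
from scipy.optimize import minimize
S=[shot('scene'),shot('top')]
for s in S:
    P=chestfit([s]); Q=P[(P[:,2]>.052)&(P[:,2]<.066)]
    print(s['name'],len(Q),rect(Q))
    F=P[(P[:,2]>.145)]; print('rod top',len(F),F[:,2].max().round(4),np.percentile(F[:,2],90),rect(F))
    # floor
    f=P[(P[:,2]<.02)&(P[:,2]>-.01)]
    m=finder.masks_of(s,'chest')
E
```

```text
scene 1159 (array([ 0.5278, -0.003 ]), array([0.1972, 0.2495]), 4.2)
rod top 616 0.1584 0.15583311723162546 (array([0.525 , 0.0358]), array([0.019 , 0.1709]), -85.4)
top 717 (array([ 0.5288, -0.0049]), array([0.1966, 0.2478]), 4.7)
rod top 450 0.1629 0.15697014595730446 (array([0.5255, 0.0315]), array([0.0246, 0.1707]), -85.0)
```

```bash
python3 -c "
from h import *
step([.5275,.003,.302],4.5)"
```

```text
to [0.5275 0.003  0.302 ] 4.5 shift [-47.83 -40.25   0.07] turn [ 0.    -0.     1.062] rows 11
```

>>> carry_out:
  motion: [-4.35, -3.66, 0, 0, 0, 0, -4.35, -3.66, 0, 0, 0, 0, -4.35, -3.66, 0, 0, 0, 0, -4.35, -3.66, 0, 0, 0, 0, -4.35, -3.66, 0, 0, 0, 0, -4.35, -3.66, 0, 0, 0, 0, -4.35, -3.66, 0, 0, 0, 0, -4.35, -3.66, 0, 0, 0, 0]
  hand: 0
  grip_force: 20

```text
clock: 2.2
tool_pos: [0.4556, 0.1554, 0.303]
eef_rot: [0.213, 0.977, 0.0, 0.0]
contact_force: [1.1, 0.3, 0.6]
opening: 0.12
```

>>> carry_out:
  motion: [-4.35, -3.66, 0, 0, 0, 0, -4.35, -3.66, 0, 0, 0, 0, -4.33, -3.65, 0, 0, 0, 0.177, 0, 0, 0, 0, 0, 0.177, 0, 0, 0, 0, 0, 0.177, 0, 0, 0, 0, 0, 0.177, 0, 0, 0, 0, 0, 0.177, 0, 0, 0, 0, 0, 0.177]

```text
clock: 3.2
tool_pos: [0.5276, 0.0031, 0.3028]
eef_rot: [0.681, 0.733, 0.0, 0.0]
contact_force: [-0.3, -0.6, 0.3]
opening: 0.006
```

```bash
python3 - <<'E'
from h import *
st(); step([.5275,.003,.207],4.5)
s=shot('scene'); save(s,'s1.png')
for th in ['cover1','fold']:
  for d in finder.masks_of(s,th):
    P=pts(s,d['pixels'])
    if len(P)>20: print(th,round(d['p'],2),d['extent'],rect(P),np.median(P[:,2]))
s=shot('top'); save(s,'t1.png')
for d in finder.masks_of(s,'cover1'):
    P=pts(s,d['pixels'])
    if len(P)>20: print(round(d['p'],2),d['extent'],rect(P),np.median(P[:,2]))
E
```

```text
t 3.2 pos [0.5276 0.0031 0.3028] rot [[-0.073, 0.997, 0.0], [0.997, 0.073, 0.0], [0.0, 0.0, -1.0]] F [-0.3 -0.6  0.3] op 0.006
to [0.5275 0.003  0.207 ] 4.5 shift [-0.01 -0.01  9.58] turn [ 0.    -0.    -0.005] rows 2
cover1 0.97 [412.2, 240.3, 471.1, 291.7] (array([0.3518, 0.3065]), array([0.0716, 0.1134]), 6.4) 0.01013976696196417
cover1 0.9 [371.0, 274.2, 431.6, 324.4] (array([0.4744, 0.3001]), array([0.067 , 0.1129]), 5.8) 0.010145585539157675
fold 0.75 [243.4, 172.0, 350.4, 262.6] (array([0.5234, 0.0175]), array([0.1845, 0.1972]), 5.7) 0.11190420475389096
0.79 [157.3, 235.5, 197.2, 263.6] (array([0.48  , 0.2999]), array([0.065 , 0.1121]), 6.3) 0.009978833579942448
0.64 [151.7, 282.0, 193.3, 306.4] (array([0.3555, 0.3039]), array([0.0602, 0.109 ]), 4.7) 0.009911706608344839
```

>>> carry_out:
  motion: [0, 0, 5, 0, 0, 0, 0, 0, 4.6, 0, 0, 0, 0, 0, 0, 0, 0, 0, 0.6, 0, 0, 0, 0, 0, 0.6, 0, 0, 0, 0, 0, 0.5, 0, -0.45, 0, 0, 0, 0.55, 0, -0.45, 0, 0, 0, 0, 0, 0, 0, 0, 0]

```text
clock: 4.45
tool_pos: [0.5269, 0.0247, 0.2176]
eef_rot: [0.679, 0.734, 0.001, 0.002]
contact_force: [1.6, -4.0, 3.4]
opening: 0.002
```

```bash
python3 - <<'E'
from h import *
st()
s=shot('scene'); P=chestfit([s])
c=s['frame'][120:300,180:400]; cv2.imwrite('pics/push.png',cv2.resize(c,None,fx=3,fy=3,interpolation=2)[:,:,::-1])
E
```

```text
t 4.45 pos [0.5269 0.0247 0.2176] rot [[-0.078, 0.997, -0.001], [0.997, 0.078, 0.004], [0.004, -0.001, -1.0]] F [ 1.6 -4.   3.4] op 0.002
```

View pics/push.png

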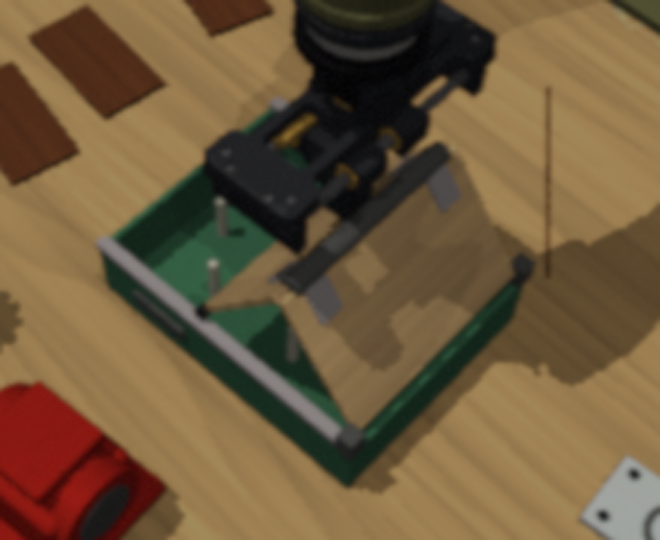

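The fingertips bear on the fold rod, just below its axis, so I'll keep pushing along the arc.

>>> carry_out:
  motion: [0.94, 0, -0.68, 0, 0, 0, 0.99, 0, -0.55, 0, 0, 0, 1.05, 0, -0.45, 0, 0, 0, 1.09, 0, -0.36, 0, 0, 0, 1.13, 0, -0.25, 0, 0, 0, 0.56, 0, -0.09, 0, 0, 0, 0, 0, 0, 0, 0, 0]

```text
clock: 5.38
tool_pos: [0.5216, 0.0817, 0.2399]
eef_rot: [0.679, 0.734, -0.0, 0.001]
contact_force: [1.1, -6.2, 3.9]
opening: 0.006
```

```bash
cat >> h.py <<'E'
C=np.array([.5283,-.004]); YAW=4.5
def tochest(P):
    a=np.radians(YAW); M=np.array([[np.cos(a),np.sin(a)],[-np.sin(a),np.cos(a)]])
    return np.c_[(P[:,:2]-C)@M.T,P[:,2]]
def fromchest(x,y):
    a=np.radians(YAW); return C+np.array([x*np.cos(a)-y*np.sin(a),x*np.sin(a)+y*np.cos(a)])
def doorang(s):
    for d in finder.masks_of(s,'fold')[:1]:
        P=tochest(pts(s,d['pixels'])); P=P[P[:,2]>.03]
        z=np.percentile(P[:,2],99); T=P[P[:,2]>z-.006]
        print(s['name'],'fold p',round(d['p'],2),'top z',z.round(4),'y',np.median(T[:,1]).round(4), 'q by y',np.arccos(np.clip((.118-np.median(T[:,1]))/.115,-1,1)).round(3))
E
python3 - <<'E'
from h import *
st(); doorang(shot('scene')); doorang(shot('top'))
E
```

```text
t 5.38 pos [0.5216 0.0817 0.2399] rot [[-0.078, 0.997, -0.002], [0.997, 0.078, 0.001], [0.001, -0.002, -1.0]] F [ 1.1 -6.2  3.9] op 0.006
scene fold p 0.72 top z 0.1887 y 0.1065 q by y 1.47
```

>>> carry_out:
  motion: [0.2, 0, 0, 0, 0, 0, 0, 0, 0, 0, 0, 0, 0.2, 0, 0, 0, 0, 0, 0, 0, 0, 0, 0, 0]

```text
clock: 6.08
tool_pos: [0.5216, 0.0822, 0.2399]
eef_rot: [0.68, 0.733, -0.002, 0.002]
contact_force: [2.7, -13.7, 4.3]
opening: 0.006
```

>>> carry_out:
  motion: [-2, 0, 0, 0, 0, 0, -4, 0, -3, 0, 0, 0, 0, 0, -5, 0, 0, 0, 0, 0, 0, 0, 0, 0]
  hand: 8.8

```text
clock: 6.58
tool_pos: [0.527, 0.0283, 0.3224]
eef_rot: [0.678, 0.735, 0.003, 0.001]
contact_force: [0.7, 0.1, -0.9]
opening: 0.438
```

```bash
cat >> h.py <<'E'
def flat(s,th,zl=(0,.016)):
    out=[]
    for d in finder.masks_of(s,th):
        P=pts(s,d['pixels']); P=P[(P[:,2]>zl[0])&(P[:,2]<zl[1])]
        if len(P)<100 or d['p']<.3: continue
        r=rect(P); m=np.median(P[:,:2],0)
        print(s['name'],th,round(d['p'],2),[int(v) for v in d['extent']],'mean',P[:,:2].mean(0).round(4),*r,'z',round(float(np.median(P[:,2])),4)); out.append(r)
    return out
E
python3 - <<'E'
from h import *
st()
S=[shot('scene'),shot('top')]
for s in S: doorang(s); flat(s,'sheet1')
save(S[0],'s2.png')
# chest now open: refine
for s in S:
    P=chestfit([s]); Q=P[(P[:,2]>.052)&(P[:,2]<.066)]
    print(s['name'],len(Q),rect(Q))
c=S[0]['frame'][120:300,180:400]; cv2.imwrite('pics/open.png',cv2.resize(c,None,fx=3,fy=3,interpolation=2)[:,:,::-1])
E
```

```text
t 6.58 pos [0.527  0.0283 0.3224] rot [[-0.08, 0.997, 0.002], [0.997, 0.08, 0.006], [0.006, 0.003, -1.0]] F [ 0.7  0.1 -0.9] op 0.438
scene fold p 0.56 top z 0.1888 y 0.106 q by y 1.466
scene sheet1 0.8 [161, 141, 208, 182] mean [ 0.5887 -0.2984] [ 0.5881 -0.3008] [0.0696 0.1219] -10.6 z 0.0061
scene sheet1 0.74 [188, 121, 236, 160] mean [ 0.4932 -0.3058] [ 0.4904 -0.3107] [0.0704 0.1287] -4.2 z 0.006
scene sheet1 0.69 [232, 96, 265, 121] mean [ 0.3509 -0.3283] [ 0.3509 -0.3279] [0.063  0.0938] -16.4 z 0.0062
scene sheet1 0.32 [213, 158, 356, 281] mean [ 0.5252 -0.0321] [ 0.5045 -0.0037] [0.2366 0.2443] 4.1 z 0.0055
top fold p 0.78 top z 0.1931 y 0.1021 q by y 1.432
top sheet1 0.83 [379, 274, 427, 309] mean [ 0.3556 -0.317 ] [ 0.3555 -0.3172] [0.0649 0.1212] -13.1 z 0.0062
top sheet1 0.66 [375, 192, 416, 223] mean [ 0.5884 -0.3048] [ 0.5888 -0.3055] [0.0637 0.1193] -7.4 z 0.0063
top sheet1 0.61 [376, 233, 423, 252] mean [ 0.4939 -0.3113] [ 0.4932 -0.3108] [0.0697 0.1228] -2.3 z 0.0063
scene 1277 (array([ 0.5273, -0.0033]), array([0.1973, 0.2499]), 4.2)
top 372 (array([ 0.5282, -0.0053]), array([0.1947, 0.2483]), 4.7)
```

View pics/open.png

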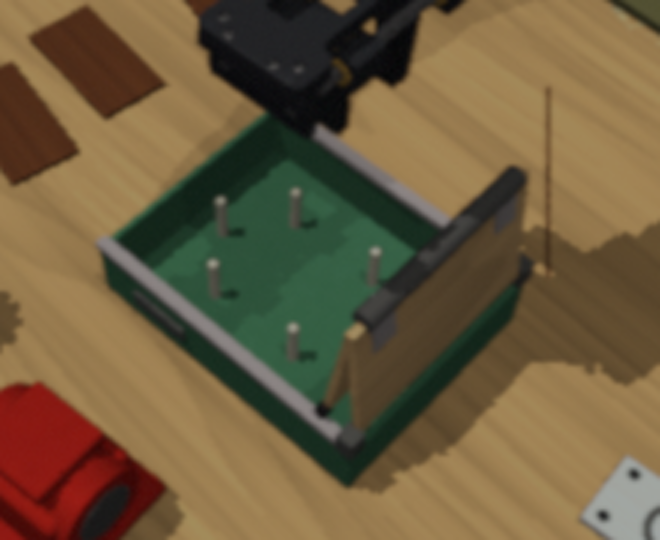

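The door stands folded (rod near px 440,245 in the crop, both leaves upright) with nothing touching it. All six pins are visible and the chest is empty. I'll go for the sheet at (.355,-.317) first.

```bash
python3 -c "
from h import *
step([.355,-.317,.20],-13.5)"
```

```text
to [ 0.355 -0.317  0.2  ] -13.5 shift [-33.01 -19.66  11.87] turn [-0.003  0.     0.316] rows 7
```

>>> carry_out:
  motion: [-4.72, -2.81, 1.7, 0, 0, 0, -4.72, -2.81, 1.7, 0, 0, 0, -4.72, -2.81, 1.7, 0, 0, 0, -4.72, -2.81, 1.7, 0, 0, 0, -4.72, -2.81, 1.7, 0, 0, 0, -4.72, -2.81, 1.7, 0, 0, 0, -4.7, -2.8, 1.67, 0, 0, 0.158, 0, 0, 0, 0, 0, 0.158]

```text
clock: 7.88
tool_pos: [0.3519, -0.3216, 0.199]
eef_rot: [0.79, 0.613, -0.002, -0.001]
contact_force: [1.0, 0.4, 1.0]
opening: 1.0
```

```bash
python3 - <<'E'
from h import *
st(); s=shot('wrist'); save(s,'w1.png'); flat(s,'sheet1',(-.01,.02))
E
```

```text
t 7.88 pos [ 0.3519 -0.3216  0.199 ] rot [[0.249, 0.969, -0.001], [0.969, -0.249, -0.004], [-0.004, -0.0, -1.0]] F [1.  0.4 1. ] op 1.0
wrist sheet1 0.66 [390, 79, 472, 225] mean [ 0.4928 -0.3072] [ 0.4947 -0.312 ] [0.0675 0.1233] -3.2 z 0.0063
wrist sheet1 0.65 [495, 48, 559, 191] mean [ 0.5819 -0.3022] [ 0.5869 -0.3029] [0.064  0.1208] -8.1 z 0.0063
wrist sheet1 0.64 [244, 131, 318, 262] mean [ 0.3569 -0.3118] [ 0.3557 -0.3155] [0.0666 0.1202] -13.4 z 0.0062
```

View pics/w1.png

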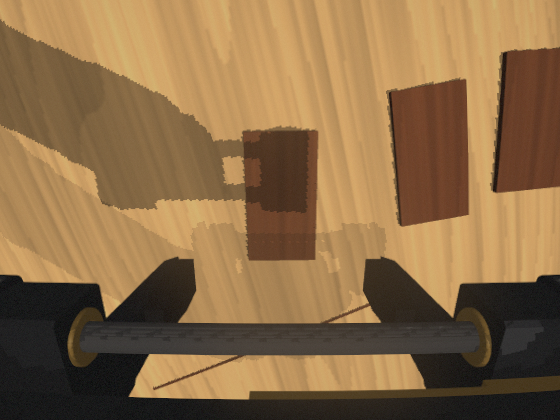

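```bash
python3 -c "
from h import *
step([.3556,-.316,.068],-13.4)"
```

```text
to [ 0.3556 -0.316   0.068 ] -13.4 shift [ 0.21  0.06 13.18] turn [-0.002 -0.001 -0.006] rows 3
```

>>> carry_out:
  motion: [0.2, 0.05, 5.0, 0, 0, 0, 0, 0, 5.0, 0, 0, 0, 0, 0, 3.3, 0, 0, 0, 0, 0, 0, 0, 0, 0, 0, 0, 0, 0, 0, 0]

```text
clock: 8.6
tool_pos: [0.3574, -0.3147, 0.0675]
eef_rot: [0.784, 0.62, 0.0, -0.0]
contact_force: [-0.3, 0.7, -0.6]
opening: 1.002
```

>>> carry_out:
  motion: [-0.15, 0, 0.1, 0, 0, 0, 0, 0, 0, 0, 0, 0]

```text
clock: 8.85
tool_pos: [0.3565, -0.3173, 0.067]
eef_rot: [0.785, 0.619, 0.0, 0.0]
contact_force: [-0.1, 0.9, -0.5]
opening: 0.998
```

>>> carry_out:
  motion: [0, 0, 0, 0, 0, 0, 0, 0, 0, 0, 0, 0, 0, 0, 0, 0, 0, 0, 0, 0, 0, 0, 0, 0, 0, 0, 0, 0, 0, 0, 0, 0, 0, 0, 0, 0]
  hand: 5.5
  grip_force: 20

```text
clock: 9.6
tool_pos: [0.3562, -0.3173, 0.0668]
eef_rot: [0.786, 0.619, -0.0, -0.0]
contact_force: [0.1, -0.3, 2.4]
opening: 0.717
```

>>> carry_out:
  motion: [0, 0, -3, 0, 0, 0, 0, 0, -6, 0, 0, 0, 0, 0, -6, 0, 0, 0, 0, 0, -5, 0, 0, 0, 0, 0, 0, 0, 0, 0]

```text
clock: 10.22
tool_pos: [0.3576, -0.3184, 0.27]
eef_rot: [0.786, 0.618, 0.001, 0.004]
contact_force: [0.2, 0.5, -1.1]
opening: 0.715
```

```bash
python3 - <<'E'
from h import *
s0=st(); s=shot('wrist'); save(s,'w2.png')
step([*fromchest(0,-.015),s0['tool_pos'][2]],4.5)
for d in finder.masks_of(s,'sheet1'):
    P=pts(s,d['pixels']); print(round(d['p'],2),len(P),P.mean(0).round(4),rect(P))
E
```

```text
t 10.22 pos [ 0.3576 -0.3184  0.27  ] rot [[0.235, 0.972, -0.003], [0.972, -0.235, 0.007], [0.006, -0.005, -1.0]] F [ 0.2  0.5 -1.1] op 0.715
to [ 0.5295 -0.019   0.27  ] 4.5 shift [33.09  9.78 -0.21] turn [ 0.003  0.002 -0.315] rows 6
0.9 23664 [ 0.3628 -0.303   0.2082] (array([ 0.3373, -0.415 ]), array([0.1599, 0.3211]), -13.8)
0.88 6391 [ 0.5871 -0.3008  0.0063] (array([ 0.5894, -0.3037]), array([0.0689, 0.1206]), -9.1)
0.59 6401 [ 0.4931 -0.3083  0.0062] (array([ 0.4942, -0.3115]), array([0.0665, 0.1229]), -4.6)
```

>>> carry_out:
  motion: [5.5, 1.63, 0, 0, 0, 0, 5.5, 1.63, 0, 0, 0, 0, 5.5, 1.63, 0, 0, 0, 0, 5.5, 1.63, 0, 0, 0, 0, 5.5, 1.63, 0, 0, 0, 0, 5.5, 1.63, 0, 0, 0, -0.158, 0, 0, 0, 0, 0, -0.157, 0, 0, 0, 0, 0, 0]

```text
clock: 11.32
tool_pos: [0.5279, -0.0191, 0.2647]
eef_rot: [0.679, 0.734, -0.001, -0.002]
contact_force: [-0.8, -0.5, -1.0]
opening: 0.717
```

```bash
cat >> h.py <<'E'
def held(thick=.006):
    """front edge (tool x) and side edges of what is held, from the wrist camera"""
    s0=monitor.get_state(); s=shot('wrist')
    P=(pts(s,np.ones((420,560),bool))-s0['tool_pos'])@R.from_quat(s0['eef_rot']).as_matrix()
    Q=P[(P[:,2]>.04)&(P[:,2]<.075)&(abs(P[:,1])<.045)&(P[:,0]>.012)]
    print('held n',len(Q),'front x',np.percentile(Q[:,0],[95,99]).round(4),'y',np.percentile(Q[Q[:,0]>.03,1],[1,99]).round(4),'z',np.percentile(Q[:,2],[5,50,95]).round(4))
    e=Q[Q[:,0]>.02]; A=np.c_[e[:,:2],np.ones(len(e))]; print('plane slopes x,y',np.linalg.lstsq(A,e[:,2],rcond=None)[0].round(3))
    return s
def pins(s):
    """pin tops in chest frame from a picture"""
    P=tochest(pts(s,np.ones((420,560),bool)))
    for x,y in [(45,25),(-45,25),(45,-55),(-45,-55),(0,61),(0,-91)]:
        Q=P[(np.hypot(P[:,0]-x/1e3,P[:,1]-y/1e3)<.012)&(P[:,2]>.040)&(P[:,2]<.056)]
        if len(Q)>3: print((x,y),len(Q),((Q.max(0)+Q.min(0))/2*1e3).round(1)[:2])
E
python3 - <<'E'
from h import *
s0=st(); s=held(); pins(s); save(s,'w3.png')
pins(shot('scene'))
step([*fromchest(0,-.015),.08],4.5)
E
```

```text
t 11.32 pos [ 0.5279 -0.0191  0.2647] rot [[-0.077, 0.997, 0.001], [0.997, 0.077, -0.004], [-0.004, 0.0, -1.0]] F [-0.8 -0.5 -1. ] op 0.717
held n 13727 front x [0.0598 0.0614] y [-0.0302  0.0319] z [0.0597 0.0607 0.0618]
plane slopes x,y [ 0.007 -0.     0.06 ]
(0, 61) 56 [ 1.3 59.7]
(45, 25) 17 [43.9 26.6]
(-45, 25) 14 [-45.1  26.8]
(45, -55) 12 [ 44.6 -53.1]
(-45, -55) 16 [-45.6 -53. ]
(0, -91) 14 [ -1.9 -89.4]
to [ 0.5295 -0.019   0.08  ] 4.5 shift [ 0.14  0.23 18.55] turn [-0.003  0.    -0.005] rows 3
```

View pics/w3.png

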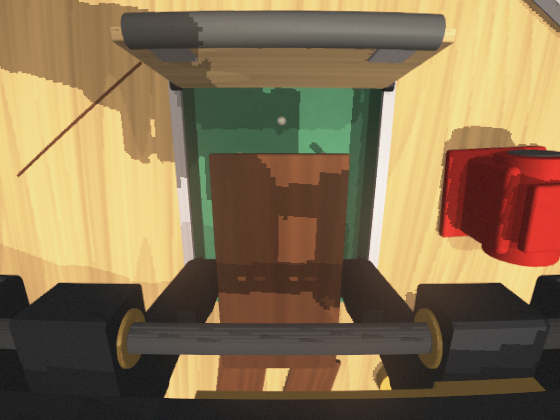

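>>> carry_out:
  motion: [0.1, 0.2, 5, 0, 0, 0, 0, 0, 5, 0, 0, 0, 0, 0, 5, 0, 0, 0, 0, 0, 2.5, 0, 0, 0, 0, 0, 0, 0, 0, 0, 0, 0, 0, 0, 0, 0]

```text
clock: 12.18
tool_pos: [0.531, -0.0191, 0.0925]
eef_rot: [0.68, 0.733, 0.0, 0.001]
contact_force: [0.4, -0.3, 0.1]
opening: 0.718
```

```bash
python3 -c "
from h import *
st(); step([*fromchest(0,-.015),.073],4.5)"
```

```text
t 12.18 pos [ 0.531  -0.0191  0.0925] rot [[-0.076, 0.997, -0.001], [0.997, 0.076, 0.001], [0.001, -0.001, -1.0]] F [ 0.4 -0.3  0.1] op 0.718
to [ 0.5295 -0.019   0.073 ] 4.5 shift [ 0.02 -0.15  1.95] turn [ 0.001  0.001 -0.003] rows 1
```

>>> carry_out:
  motion: [0, -0.1, 1.0, 0, 0, 0, 0, 0, 0.95, 0, 0, 0, 0, 0, 0, 0, 0, 0, 0, 0, 0, 0, 0, 0]

```text
clock: 12.68
tool_pos: [0.5296, -0.0184, 0.0723]
eef_rot: [0.679, 0.734, -0.0, -0.0]
contact_force: [0.2, 0.3, -0.3]
opening: 0.721
```

>>> carry_out:
  motion: [0, 0, 0, 0, 0, 0, 0, 0, 0, 0, 0, 0, 0, 0, 0, 0, 0, 0, 0, 0, 0, 0, 0, 0]
  hand: 7.8

```text
clock: 13.18
tool_pos: [0.5298, -0.0184, 0.0723]
eef_rot: [0.679, 0.734, 0.0, -0.0]
contact_force: [0.3, 0.3, -0.3]
opening: 0.884
```

>>> carry_out:
  motion: [0, 0, -5, 0, 0, 0, 0, 0, -5, 0, 0, 0, 0, 0, -5, 0, 0, 0, 0, 0, -5, 0, 0, 0, 0, 0, 0, 0, 0, 0]

```text
clock: 13.8
tool_pos: [0.5316, -0.0185, 0.2759]
eef_rot: [0.679, 0.734, 0.003, 0.003]
contact_force: [-0.1, 0.1, -0.0]
opening: 0.888
```

```bash
cat >> h.py <<'E'
def pile(s,th,zl):
    for d in finder.masks_of(s,th):
        P=tochest(pts(s,d['pixels'])); P=P[(P[:,2]>zl[0])&(P[:,2]<zl[1])&(abs(P[:,0])<.06)&(abs(P[:,1])<.1)]
        if len(P)<100: continue
        c,w,a=rect(P); print(s['name'],'PILE',th,round(d['p'],2),len(P),'c',c,w,'yaw rel',a,'z',np.percentile(P[:,2],[5,50,95]).round(4))
E
python3 - <<'E'
from h import *
s0=st()
for n in ['scene','top','wrist']:
    s=shot(n); pile(s,'sheet1',(.006,.018)); flat(s,'cover1',(.002,.016)); pins(s)
    if n=='wrist': save(s,'w4.png')
E
```

```text
t 13.8 pos [ 0.5316 -0.0185  0.2759] rot [[-0.078, 0.997, -0.0], [0.997, 0.078, 0.008], [0.008, 0.0, -1.0]] F [-0.1  0.1 -0. ] op 0.888
scene PILE sheet1 0.58 1190 c [-0.0024 -0.013 ] [0.0696 0.1235] yaw rel -0.2 z [0.0085 0.0112 0.0135]
scene cover1 0.94 [370, 275, 432, 326] mean [0.4788 0.3017] [0.4751 0.3004] [0.065  0.1096] 5.5 z 0.0102
scene cover1 0.64 [414, 238, 467, 289] mean [0.3584 0.3074] [0.354  0.3056] [0.0682 0.1123] 5.3 z 0.0103
(45, 25) 17 [43.3 26.3]
(-45, 25) 13 [-44.8  26.7]
(45, -55) 12 [ 44.6 -53.5]
(-45, -55) 16 [-45.3 -52.9]
(0, -91) 17 [ -1.3 -88.8]
top cover1 0.95 [156, 231, 200, 264] mean [0.4777 0.299 ] [0.4781 0.2987] [0.0615 0.1131] 7.3 z 0.0102
top cover1 0.69 [150, 278, 194, 308] mean [0.356  0.3032] [0.3569 0.3042] [0.0619 0.1102] 5.5 z 0.0098
(0, 61) 7 [-0.9 58.4]
wrist PILE sheet1 0.75 5946 c [ 0.0016 -0.0134] [0.0639 0.1194] yaw rel -0.2 z [0.01   0.0112 0.0124]
(45, 25) 61 [44.6 23.9]
(-45, 25) 64 [-43.9  24.3]
(45, -55) 61 [ 45.2 -55.5]
(-45, -55) 62 [-44.5 -55.6]
(0, 61) 49 [ 0.9 59.7]
(0, -91) 63 [  0.2 -91.3]
```

```bash
python3 -c "
from h import *
step([.478,.299,.276],6)"
```

```text
to [0.478 0.299 0.276] 6 shift [32.04 -2.65 -0.45] turn [-0.002 -0.    -0.027] rows 6
```

>>> carry_out:
  motion: [5.0, -0.42, -1.2, 0, 0, 0, 5.4, -0.45, -0.5, 0, 0, 0, 5.4, -0.45, 0, 0, 0, 0, 5.4, -0.45, 0, 0, 0, 0, 5.4, -0.45, 3, 0, 0, 0, 5.4, -0.45, 5, 0, 0, -0.027, 0, 0, 0, 0, 0, 0]
  hand: 8.8

```text
clock: 15.12
tool_pos: [0.476, 0.2945, 0.2134]
eef_rot: [0.666, 0.746, -0.002, -0.002]
contact_force: [0.6, -0.4, -0.1]
opening: 1.0
```

```bash
python3 - <<'E'
from h import *
s0=st(); s=shot('wrist'); save(s,'w5.png'); flat(s,'cover1',(.002,.016))
E
```

```text
t 15.12 pos [0.476  0.2945 0.2134] rot [[-0.113, 0.994, 0.0], [0.994, 0.113, -0.007], [-0.007, -0.001, -1.0]] F [ 0.6 -0.4 -0.1] op 1.0
wrist cover1 0.96 [120, 114, 188, 235] mean [0.3581 0.3082] [0.357  0.3049] [0.0601 0.11  ] 5.2 z 0.0102
wrist cover1 0.8 [248, 135, 317, 252] mean [0.4778 0.3026] [0.4782 0.2995] [0.0602 0.1099] 6.9 z 0.0103
```

```bash
python3 -c "
from h import *
step([.4782,.2995,.067],6.9)"
```

```text
to [0.4782 0.2995 0.067 ] 6.9 shift [ 0.99  0.   14.93] turn [-0.001  0.001 -0.015] rows 3
```

>>> carry_out:
  motion: [0.7, 0, 5, 0, 0, -0.01, 0, 0, 5, 0, 0, 0, 0, 0, 3.0, 0, 0, 0, 0, 0, 0, 0, 0, 0, 0, 0, 0, 0, 0, 0]

```text
clock: 15.85
tool_pos: [0.4803, 0.2967, 0.0887]
eef_rot: [0.666, 0.746, 0.001, 0.001]
contact_force: [0.0, -0.3, 0.5]
opening: 1.001
```

```bash
python3 -c "
from h import *
s=st(); p=shot('wrist'); flat(p,'cover1',(.002,.016));step([.4782,.2995,.067],6.9)"
```

```text
t 15.85 pos [0.4803 0.2967 0.0887] rot [[-0.113, 0.994, 0.0], [0.994, 0.113, 0.003], [0.003, 0.001, -1.0]] F [ 0.  -0.3  0.5] op 1.001
wrist cover1 0.97 [0, 119, 124, 309] mean [0.3599 0.3155] [0.3564 0.3057] [0.0616 0.1094] 4.9 z 0.0102
wrist cover1 0.71 [214, 154, 332, 322] mean [0.4766 0.3099] [0.4772 0.3047] [0.0604 0.0997] 6.8 z 0.0103
to [0.4782 0.2995 0.067 ] 6.9 shift [ 0.23 -0.17  2.19] turn [ 0.003 -0.001 -0.006] rows 1
```

>>> carry_out:
  motion: [0.25, -0.15, 1.2, 0, 0, 0, 0, 0, 0.97, 0, 0, 0, 0, 0, 0, 0, 0, 0, 0, 0, 0, 0, 0, 0]

```text
clock: 16.45
tool_pos: [0.4768, 0.2996, 0.0648]
eef_rot: [0.665, 0.747, -0.0, -0.0]
contact_force: [-0.2, -0.2, -0.6]
opening: 0.998
```

>>> carry_out:
  motion: [0, 0, 0, 0, 0, 0, 0, 0, 0, 0, 0, 0, 0, 0, 0, 0, 0, 0, 0, 0, 0, 0, 0, 0, 0, 0, 0, 0, 0, 0, 0, 0, 0, 0, 0, 0]
  hand: 5
  grip_force: 35

```text
clock: 17.2
tool_pos: [0.477, 0.2996, 0.0652]
eef_rot: [0.665, 0.747, 0.0, -0.0]
contact_force: [-0.1, 0.7, -0.9]
opening: 0.672
```

>>> carry_out:
  motion: [0, 0, -3, 0, 0, 0, 0, 0, -6, 0, 0, 0, 0, 0, -6, 0, 0, 0, 0, 0, -6, 0, 0, 0, 0, 0, -4, 0, 0, 0, 0, 0, 0, 0, 0, 0]

```text
clock: 17.95
tool_pos: [0.4781, 0.3003, 0.3182]
eef_rot: [0.665, 0.747, 0.003, 0.001]
contact_force: [-1.0, 1.5, -2.7]
opening: 0.675
```

```bash
python3 -c "
from h import *
s=st(); held(); step([*fromchest(.0004,-.0155),.31],4.5)"
```

```text
t 17.95 pos [0.4781 0.3003 0.3182] rot [[-0.115, 0.993, 0.003], [0.993, 0.115, 0.006], [0.005, 0.004, -1.0]] F [-1.   1.5 -2.7] op 0.675
held n 11866 front x [0.054  0.0547] y [-0.0284  0.0295] z [0.054  0.0551 0.0563]
plane slopes x,y [ 0.028 -0.002  0.054]
to [ 0.5299 -0.0194  0.31  ] 4.5 shift [-32.31   1.59   0.56] turn [ 0.001 -0.001  0.037] rows 6
```

>>> carry_out:
  motion: [-5.4, 0.26, 0, 0, 0, 0, -5.4, 0.26, 0, 0, 0, 0, -5.4, 0.26, 0, 0, 0, 0, -5.4, 0.26, 0, 0, 0, 0, -5.4, 0.26, 0, 0, 0, 0, -5.3, 0.27, 0, 0, 0, 0.037, 0, 0, 4, 0, 0, 0, 0, 0, 0, 0, 0, 0]

```text
clock: 19.0
tool_pos: [0.5266, -0.0196, 0.2714]
eef_rot: [0.679, 0.734, -0.003, -0.004]
contact_force: [0.3, -0.3, -0.7]
opening: 0.674
```

>>> carry_out:
  motion: [0, 0, 5, 0, 0, 0, 0, 0, 5, 0, 0, 0, 0, 0, 5, 0, 0, 0, 0, 0, 2, 0, 0, 0, 0, 0, 0, 0, 0, 0, 0, 0, 0, 0, 0, 0]

```text
clock: 19.75
tool_pos: [0.5303, -0.0188, 0.1061]
eef_rot: [0.679, 0.735, 0.001, 0.0]
contact_force: [0.3, -0.2, -2.4]
opening: 0.672
```

```bash
python3 -c "
from h import *
s=st(); step([*fromchest(.0004,-.0155),.0775],4.5)"
```

```text
t 19.75 pos [ 0.5303 -0.0188  0.1061] rot [[-0.079, 0.997, 0.0], [0.997, 0.079, 0.001], [0.001, 0.0, -1.0]] F [ 0.3 -0.2 -2.4] op 0.672
to [ 0.5299 -0.0194  0.0775] 4.5 shift [-0.06 -0.05  2.86] turn [ 0.001 -0.     0.001] rows 1
```

>>> carry_out:
  motion: [0, 0, 1.5, 0, 0, 0, 0, 0, 1.35, 0, 0, 0, 0, 0, 0, 0, 0, 0, 0, 0, 0, 0, 0, 0]

```text
clock: 20.25
tool_pos: [0.5294, -0.0194, 0.0763]
eef_rot: [0.679, 0.734, -0.0, -0.0]
contact_force: [0.3, 0.2, -2.5]
opening: 0.676
```

>>> carry_out:
  motion: [0, 0, 0, 0, 0, 0, 0, 0, 0, 0, 0, 0, 0, 0, 0, 0, 0, 0, 0, 0, 0, 0, 0, 0]
  hand: 7.8

```text
clock: 20.75
tool_pos: [0.5298, -0.0194, 0.0768]
eef_rot: [0.679, 0.734, 0.0, 0.0]
contact_force: [0.7, 0.9, -1.3]
opening: 0.886
```

>>> carry_out:
  motion: [0, 0, -5, 0, 0, 0, 0, 0, -5, 0, 0, 0, 0, 0, -5, 0, 0, 0, 0, 0, -5, 0, 0, 0, 0, 0, 0, 0, 0, 0, 0, 0, 0, 0, 0, 0]

```text
clock: 21.5
tool_pos: [0.5292, -0.0193, 0.2763]
eef_rot: [0.679, 0.734, -0.0, -0.0]
contact_force: [0.2, 0.2, 0.3]
opening: 0.883
```

```bash
python3 - <<'E'
from h import *
s0=st()
for n in ['top','wrist']:
    s=shot(n); flat(s,'sheet1',(.002,.012)); 
    if n=='wrist':
        pile(s,'cover1',(.012,.03)); pile(s,'sheet1',(.006,.018)); pins(s); save(s,'w6.png')
s=shot('scene'); pile(s,'cover1',(.012,.03)); doorang(s)
E
```

```text
t 21.5 pos [ 0.5292 -0.0193  0.2763] rot [[-0.078, 0.997, 0.0], [0.997, 0.078, -0.001], [-0.001, 0.0, -1.0]] F [0.2 0.2 0.3] op 0.883
top sheet1 0.93 [374, 192, 418, 224] mean [ 0.5886 -0.3038] [ 0.5888 -0.3039] [0.065  0.1207] -8.3 z 0.0065
top sheet1 0.77 [378, 230, 419, 252] mean [ 0.4931 -0.3106] [ 0.4936 -0.3114] [0.0655 0.1206] -3.6 z 0.0061
wrist sheet1 0.96 [254, 133, 308, 231] mean [0.529  0.0333] [ 5.529e-01 -4.000e-04] [0.0539 0.1297] 33.9 z 0.0109
wrist sheet1 0.71 [218, 355, 266, 397] mean [ 0.4939 -0.2889] [ 0.4944 -0.2948] [0.0624 0.089 ] -4.8 z 0.0067
wrist sheet1 0.65 [283, 356, 339, 391] mean [ 0.5917 -0.2789] [ 0.5921 -0.2808] [0.0658 0.0744] -6.4 z 0.0068
wrist PILE cover1 0.58 5399 c [ 0.0015 -0.0156] [0.0624 0.1102] yaw rel -0.3 z [0.02   0.0214 0.0227]
wrist PILE sheet1 0.96 442 c [ 0.0031 -0.0105] [0.0602 0.1163] yaw rel 1.5 z [0.0096 0.0111 0.0122]
wrist PILE sheet1 0.26 1929 c [ 0.     -0.0037] [0.1199 0.1917] yaw rel 0.0 z [0.006  0.0064 0.0113]
(45, 25) 62 [44.8 23.8]
(-45, 25) 59 [-43.8  24.6]
(45, -55) 60 [ 45.3 -56. ]
(-45, -55) 57 [-44.3 -55. ]
(0, 61) 49 [ 1.1 59.7]
(0, -91) 58 [  0.5 -91.8]
scene PILE cover1 0.81 1138 c [-0.001  -0.0136] [0.0616 0.1119] yaw rel 0.3 z [0.0173 0.0213 0.0235]
scene fold p 0.75 top z 0.1885 y 0.1063 q by y 1.469
```

View pics/w6.png

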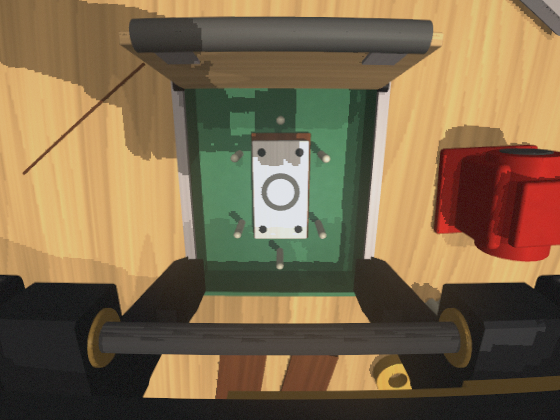

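The cover (px 280,185) lies straight on its sheet between the pins. Next is the sheet at (.4936,-.311).

```bash
python3 -c "
from h import *
step([.4936,-.311,.20],-3.6)"
```

```text
to [ 0.4936 -0.311   0.2   ] -3.6 shift [-28.79  -5.85   7.63] turn [-0.001 -0.     0.141] rows 5
```

>>> carry_out:
  motion: [-4.8, -0.98, 0, 0, 0, 0, -4.8, -0.98, 0, 0, 0, 0, -4.8, -0.98, 0, 0, 0, 0, -4.8, -0.98, 2.5, 0, 0, 0, -4.8, -0.98, 2.5, 0, 0, 0, -4.8, -0.98, 2.5, 0, 0, 0.141, 0, 0, 0, 0, 0, 0, 0, 0, 0, 0, 0, 0]
  hand: 7.6

```text
clock: 22.95
tool_pos: [0.4937, -0.3104, 0.2015]
eef_rot: [0.729, 0.685, 0.0, -0.0]
contact_force: [-0.1, 0.3, 0.5]
opening: 0.86
```

```bash
python3 - <<'E'
from h import *
s0=st(); s=shot('wrist'); flat(s,'sheet1',(.002,.012)); step([.4936,-.311,.067],-3.6)
E
```

```text
t 22.95 pos [ 0.4937 -0.3104  0.2015] rot [[0.062, 0.998, 0.001], [0.998, -0.062, -0.0], [-0.0, 0.001, -1.0]] F [-0.1  0.3  0.5] op 0.86
wrist sheet1 0.94 [243, 137, 316, 266] mean [ 0.4944 -0.3067] [ 0.4936 -0.3105] [0.0654 0.1199] -3.9 z 0.0062
wrist sheet1 0.81 [338, 120, 429, 255] mean [ 0.5882 -0.3   ] [ 0.5893 -0.3035] [0.0665 0.1204] -8.8 z 0.0063
to [ 0.4936 -0.311   0.067 ] -3.6 shift [-0.17 -0.08 13.51] turn [ 0.001 -0.001  0.003] rows 3
```

Aligned, so I'll descend, grip and lift.

>>> carry_out:
  motion: [-0.05, 0, 5, 0, 0, 0, 0, 0, 5, 0, 0, 0, 0, 0, 3.4, 0, 0, 0, 0, 0, 0, 0, 0, 0, 0, 0, 0, 0, 0, 0, 0, 0, 0, 0, 0, 0]

```text
clock: 23.8
tool_pos: [0.4941, -0.3112, 0.0686]
eef_rot: [0.729, 0.685, 0.0, 0.001]
contact_force: [-0.4, 0.7, -0.1]
opening: 0.864
```

```bash
python3 -c "
from h import *
st(); step([.4936,-.3105,.0665],-3.8)"
```

```text
t 23.8 pos [ 0.4941 -0.3112  0.0686] rot [[0.062, 0.998, -0.0], [0.998, -0.062, 0.001], [0.001, -0.0, -1.0]] F [-0.4  0.7 -0.1] op 0.864
to [ 0.4936 -0.3105  0.0665] -3.8 shift [ 0.07 -0.05  0.21] turn [0.001 0.    0.004] rows 1
```

>>> carry_out:
  motion: [0.05, -0.05, 0.2, 0, 0, 0, 0, 0, 0, 0, 0, 0]

```text
clock: 24.05
tool_pos: [0.4929, -0.3109, 0.0658]
eef_rot: [0.729, 0.685, 0.0, -0.0]
contact_force: [0.2, -0.0, -0.4]
opening: 0.861
```

>>> carry_out:
  motion: [0, 0, 0, 0, 0, 0, 0, 0, 0, 0, 0, 0, 0, 0, 0, 0, 0, 0, 0, 0, 0, 0, 0, 0, 0, 0, 0, 0, 0, 0, 0, 0, 0, 0, 0, 0]
  hand: 5.5
  grip_force: 20

```text
clock: 24.8
tool_pos: [0.493, -0.3111, 0.0657]
eef_rot: [0.729, 0.684, 0.0, 0.0]
contact_force: [-1.4, -0.4, 1.7]
opening: 0.722
```

>>> carry_out:
  motion: [0, 0, -3, 0, 0, 0, 0, 0, -6, 0, 0, 0, 0, 0, -6, 0, 0, 0, 0, 0, -5, 0, 0, 0, 0, 0, 0, 0, 0, 0]

```text
clock: 25.42
tool_pos: [0.4947, -0.3123, 0.2697]
eef_rot: [0.729, 0.684, 0.001, 0.004]
contact_force: [-0.7, -0.4, -1.2]
opening: 0.716
```

```bash
python3 -c "
from h import *
s=st(); held(); step([*fromchest(.0004,-.0155),.26],4.5)"
```

```text
t 25.43 pos [ 0.4947 -0.3123  0.2697] rot [[0.063, 0.998, -0.004], [0.998, -0.063, 0.008], [0.007, -0.004, -1.0]] F [-0.7 -0.4 -1.2] op 0.716
held n 13632 front x [0.059  0.0606] y [-0.0299  0.0322] z [0.0586 0.0596 0.0607]
plane slopes x,y [ 0.01  -0.001  0.059]
to [ 0.5299 -0.0194  0.26  ] 4.5 shift [29.37  1.79  0.69] turn [ 0.003  0.002 -0.142] rows 5
```

>>> carry_out:
  motion: [5.5, 0.33, 0, 0, 0, 0, 5.5, 0.33, 0, 0, 0, 0, 5.5, 0.33, 0, 0, 0, 0, 5.5, 0.33, 0, 0, 0, 0, 5.0, 0.33, 0, 0, 0, 0, 2.3, 0.16, 0, 0, 0, -0.142, 0, 0, 0, 0, 0, 0, 0, 0, 0, 0, 0, 0]

```text
clock: 26.48
tool_pos: [0.5288, -0.0215, 0.2649]
eef_rot: [0.68, 0.733, -0.001, -0.0]
contact_force: [0.2, -0.4, -0.2]
opening: 0.722
```

>>> carry_out:
  motion: [0, 0, 5, 0, 0, 0, 0, 0, 5, 0, 0, 0, 0, 0, 4, 0, 0, 0, 0, 0, 1, 0, 0, 0, 0, 0, 0, 0, 0, 0, 0, 0, 0, 0, 0, 0]

```text
clock: 27.22
tool_pos: [0.5304, -0.0203, 0.1172]
eef_rot: [0.679, 0.734, 0.001, 0.001]
contact_force: [-0.3, 0.1, -0.2]
opening: 0.72
```

```bash
python3 -c "
from h import *
s=st(); step([*fromchest(.0004,-.0152),.0875],4.5)"
```

```text
t 27.23 pos [ 0.5304 -0.0203  0.1172] rot [[-0.078, 0.997, -0.0], [0.997, 0.078, 0.003], [0.003, -0.0, -1.0]] F [-0.3  0.1 -0.2] op 0.72
to [ 0.5299 -0.0191  0.0875] 4.5 shift [ 0.13 -0.05  2.97] turn [ 0.003  0.    -0.001] rows 1
```

>>> carry_out:
  motion: [0.1, -0.05, 1.5, 0, 0, 0, 0, 0, 1.4, 0, 0, 0, 0, 0, 0, 0, 0, 0, 0, 0, 0, 0, 0, 0]

```text
clock: 27.72
tool_pos: [0.5286, -0.0188, 0.0862]
eef_rot: [0.679, 0.735, -0.0, -0.0]
contact_force: [0.8, -0.1, 0.1]
opening: 0.72
```

>>> carry_out:
  motion: [0, 0, 0, 0, 0, 0, 0, 0, 0, 0, 0, 0, 0, 0, 0, 0, 0, 0, 0, 0, 0, 0, 0, 0]
  hand: 7.8

```text
clock: 28.22
tool_pos: [0.529, -0.0188, 0.0868]
eef_rot: [0.679, 0.734, 0.0, 0.0]
contact_force: [-0.0, 0.1, -0.2]
opening: 0.881
```

>>> carry_out:
  motion: [0, 0, -5, 0, 0, 0, 0, 0, -5, 0, 0, 0, 0, 0, -5, 0, 0, 0, 0, 0, -4, 0, 0, 0, 0, 0, 0, 0, 0, 0, 0, 0, 0, 0, 0, 0]

```text
clock: 28.98
tool_pos: [0.5284, -0.0187, 0.2762]
eef_rot: [0.679, 0.735, -0.0, -0.0]
contact_force: [-0.5, 0.2, -1.7]
opening: 0.884
```

```bash
python3 - <<'E'
from h import *
s0=st()
s=shot('wrist'); pile(s,'sheet1',(.022,.034)); pile(s,'cover1',(.012,.024))
s=shot('scene'); pile(s,'sheet1',(.022,.034)); flat(s,'cover1',(.002,.016))
s=shot('top'); pile(s,'sheet1',(.020,.034)); r=flat(s,'cover1',(.002,.016))
c=r[0]; step([*c[0],.31],c[2])
E
```

```text
t 28.98 pos [ 0.5284 -0.0187  0.2762] rot [[-0.079, 0.997, 0.0], [0.997, 0.079, -0.001], [-0.001, 0.0, -1.0]] F [-0.5  0.2 -1.7] op 0.884
wrist PILE sheet1 0.84 6403 c [ 0.0005 -0.0143] [0.0641 0.1196] yaw rel -0.1 z [0.026  0.0272 0.0284]
wrist PILE sheet1 0.39 116 c [ 0.0015 -0.0236] [0.0966 0.1363] yaw rel -1.4 z [0.0232 0.0282 0.0333]
scene PILE sheet1 0.71 1221 c [-0.0017 -0.0119] [0.0666 0.119 ] yaw rel -0.7 z [0.0249 0.0273 0.0295]
scene cover1 0.75 [161, 143, 207, 182] mean [ 0.5882 -0.2983] [ 0.5873 -0.3018] [0.0632 0.1232] -9.3 z 0.0062
scene cover1 0.73 [413, 241, 467, 291] mean [0.3583 0.3076] [0.356  0.3074] [0.0674 0.1137] 9.5 z 0.0104
top cover1 0.79 [151, 279, 193, 306] mean [0.356  0.3035] [0.3565 0.3039] [0.0611 0.1089] 5.7 z 0.0099
top cover1 0.43 [241, 185, 338, 261] mean [0.5481 0.0494] [ 0.5322 -0.0165] [0.1805 0.2467] -9.6 z 0.0058
to [0.3565 0.3039 0.31  ] 5.7 shift [ 33.54 -14.63  -3.35] turn [-0.001 -0.    -0.02 ] rows 6
```

>>> carry_out:
  motion: [4.8, -2.09, -1.2, 0, 0, 0, 4.8, -2.09, -0.8, 0, 0, 0, 4.8, -2.09, 0, 0, 0, 0, 4.8, -2.09, 0, 0, 0, 0, 4.8, -2.09, 1.5, 0, 0, 0, 4.8, -2.09, 4, 0, 0, 0, 4.74, -2.09, 4, 0, 0, -0.02, 0, 0, 0, 0, 0, 0]
  hand: 8.8

```text
clock: 30.42
tool_pos: [0.3556, 0.3027, 0.2032]
eef_rot: [0.668, 0.744, -0.002, -0.001]
contact_force: [-0.4, 0.1, 0.7]
opening: 1.001
```

>>> carry_out:
  motion: [0, 0, 0, 0, 0, 0]

```text
clock: 30.55
tool_pos: [0.3595, 0.299, 0.2057]
eef_rot: [0.671, 0.741, -0.0, 0.0]
contact_force: [0.4, -0.2, -0.1]
opening: 1.001
```

```bash
python3 - <<'E'
from h import *
s0=st(); s=shot('wrist'); r=flat(s,'cover1',(.002,.016))
step([*r[0][0],.0665],r[0][2])
E
```

```text
t 30.55 pos [0.3595 0.299  0.2057] rot [[-0.098, 0.995, -0.001], [0.995, 0.098, 0.0], [0.0, -0.001, -1.0]] F [ 0.4 -0.2 -0.1] op 1.001
wrist cover1 0.84 [240, 133, 310, 251] mean [0.3563 0.3089] [0.3562 0.3054] [0.0608 0.1099] 5.2 z 0.0103
to [0.3562 0.3054 0.0665] 5.2 shift [ 0.74 -0.36 13.99] turn [ 0.002 -0.     0.005] rows 3
```

>>> carry_out:
  motion: [0.6, -0.3, 5, 0, 0, 0, 0, 0, 5, 0, 0, 0, 0, 0, 2.5, 0, 0, 0, 0, 0, 0, 0, 0, 0, 0, 0, 0, 0, 0, 0, 0, 0, 0, 0, 0, 0]

```text
clock: 31.4
tool_pos: [0.3562, 0.3055, 0.082]
eef_rot: [0.671, 0.741, 0.001, 0.0]
contact_force: [0.4, 0.5, 0.2]
opening: 0.999
```

```bash
python3 -c "
from h import *
st(); step([.3563,.3048,.0665],5.2)"
```

```text
t 31.4 pos [0.3562 0.3055 0.082 ] rot [[-0.098, 0.995, 0.001], [0.995, 0.098, 0.002], [0.002, 0.002, -1.0]] F [0.4 0.5 0.2] op 0.999
to [0.3563 0.3048 0.0665] 5.2 shift [-0.07 -0.    1.55] turn [ 0.002 -0.001  0.008] rows 1
```

>>> carry_out:
  motion: [0, 0, 1.0, 0, 0, 0, 0, 0, 0.55, 0, 0, 0, 0, 0, 0, 0, 0, 0]

```text
clock: 31.78
tool_pos: [0.3584, 0.3078, 0.0681]
eef_rot: [0.671, 0.741, -0.002, -0.0]
contact_force: [0.4, -0.3, 0.3]
opening: 1.0
```

>>> carry_out:
  motion: [0, 0, 0, 0, 0, 0, 0, 0, 0, 0, 0, 0, 0, 0, 0, 0, 0, 0, 0, 0, 0, 0, 0, 0, 0, 0, 0, 0, 0, 0, 0, 0, 0, 0, 0, 0]
  hand: 5
  grip_force: 35

```text
clock: 32.52
tool_pos: [0.3574, 0.3073, 0.0675]
eef_rot: [0.671, 0.741, -0.003, -0.001]
contact_force: [-2.8, -1.1, 5.6]
opening: 0.674
```

>>> carry_out:
  motion: [0, 0, -3, 0, 0, 0, 0, 0, -6, 0, 0, 0, 0, 0, -6, 0, 0, 0, 0, 0, -6, 0, 0, 0, 0, 0, -4, 0, 0, 0, 0, 0, 0, 0, 0, 0]

```text
clock: 33.28
tool_pos: [0.3605, 0.3093, 0.3198]
eef_rot: [0.671, 0.741, 0.001, -0.0]
contact_force: [-0.3, 0.1, -1.8]
opening: 0.673
```

```bash
python3 -c "
from h import *
s=st(); held(); step([*fromchest(.0004,-.0152),.31],4.5)"
```

```text
t 33.27 pos [0.3605 0.3093 0.3198] rot [[-0.099, 0.995, 0.001], [0.995, 0.099, 0.001], [0.001, 0.001, -1.0]] F [-0.3  0.1 -1.8] op 0.673
held n 11144 front x [0.0527 0.0534] y [-0.028   0.0298] z [0.0562 0.0573 0.0586]
plane slopes x,y [ 0.03  -0.008  0.056]
to [ 0.5299 -0.0191  0.31  ] 4.5 shift [-34.3   13.72   0.81] turn [-0.003  0.002  0.021] rows 6
```

>>> carry_out:
  motion: [-4.9, 1.96, 0, 0, 0, 0, -4.9, 1.96, 0, 0, 0, 0, -4.9, 1.96, 0, 0, 0, 0, -4.9, 1.96, 0, 0, 0, 0, -4.9, 1.96, 0, 0, 0, 0, -4.9, 1.96, 0, 0, 0, 0, -4.8, 1.96, 0, 0, 0, 0.021, 0, 0, 0, 0, 0, 0]

```text
clock: 34.33
tool_pos: [0.5299, -0.0236, 0.3157]
eef_rot: [0.682, 0.731, -0.005, 0.0]
contact_force: [-0.4, 1.1, -2.5]
opening: 0.673
```

>>> carry_out:
  motion: [0, 0, 5, 0, 0, 0, 0, 0, 5, 0, 0, 0, 0, 0, 5, 0, 0, 0, 0, 0, 4, 0, 0, 0, 0, 0, 0, 0, 0, 0, 0, 0, 0, 0, 0, 0]

```text
clock: 35.08
tool_pos: [0.5285, -0.0188, 0.1282]
eef_rot: [0.679, 0.734, -0.003, -0.0]
contact_force: [0.8, -0.4, -1.5]
opening: 0.674
```

```bash
python3 -c "
from h import *
s=st(); step([*fromchest(.0004,-.0140),.0945],4.5)"
```

```text
t 35.08 pos [ 0.5285 -0.0188  0.1282] rot [[-0.078, 0.997, -0.003], [0.997, 0.078, -0.005], [-0.005, -0.004, -1.0]] F [ 0.8 -0.4 -1.5] op 0.674
to [ 0.5298 -0.0179  0.0945] 4.5 shift [0.09 0.15 3.37] turn [-0.005  0.003 -0.   ] rows 1
```

>>> carry_out:
  motion: [0.1, 0.1, 1.8, 0, 0, 0, 0, 0, 1.4, 0, 0, 0, 0, 0, 0, 0, 0, 0, 0, 0, 0, 0, 0, 0]

```text
clock: 35.58
tool_pos: [0.5291, -0.0182, 0.0958]
eef_rot: [0.679, 0.734, -0.003, -0.001]
contact_force: [0.6, 0.9, -2.5]
opening: 0.675
```

```bash
python3 -c "
from h import *
s=st(); step([*fromchest(.0004,-.0140),.0942],4.5)"
```

```text
t 35.58 pos [ 0.5291 -0.0182  0.0958] rot [[-0.078, 0.997, -0.003], [0.997, 0.078, -0.005], [-0.005, -0.004, -1.0]] F [ 0.6  0.9 -2.5] op 0.675
to [ 0.5298 -0.0179  0.0942] 4.5 shift [0.02 0.07 0.16] turn [-0.005  0.003 -0.001] rows 1
```

>>> carry_out:
  motion: [0, 0.05, 0.15, 0, 0, 0, 0, 0, 0, 0, 0, 0]

```text
clock: 35.83
tool_pos: [0.5298, -0.0182, 0.0945]
eef_rot: [0.679, 0.734, -0.003, -0.0]
contact_force: [0.3, -0.1, -1.4]
opening: 0.67
```

>>> carry_out:
  motion: [0, 0, 0, 0, 0, 0, 0, 0, 0, 0, 0, 0, 0, 0, 0, 0, 0, 0, 0, 0, 0, 0, 0, 0]
  hand: 7.8

```text
clock: 36.33
tool_pos: [0.5299, -0.0181, 0.0944]
eef_rot: [0.679, 0.734, -0.003, -0.0]
contact_force: [-0.3, -0.3, 0.4]
opening: 0.885
```

>>> carry_out:
  motion: [0, 0, -5, 0, 0, 0, 0, 0, -5, 0, 0, 0, 0, 0, -5, 0, 0, 0, 0, 0, -4, 0, 0, 0, 0, 0, 0, 0, 0, 0, 0, 0, 0, 0, 0, 0]

```text
clock: 37.08
tool_pos: [0.5301, -0.0172, 0.2836]
eef_rot: [0.679, 0.734, -0.003, -0.001]
contact_force: [-0.5, 0.1, -0.1]
opening: 0.882
```

```bash
python3 - <<'E'
from h import *
s0=st()
s=shot('wrist'); pile(s,'cover1',(.03,.044)); pile(s,'sheet1',(.022,.034)); pins(s); save(s,'w7.png')
s=shot('scene'); pile(s,'cover1',(.03,.044)); save(s,'s7.png')
s=shot('top'); save(s,'t7.png'); flat(s,'cover1',(.002,.016)); flat(s,'sheet1',(.002,.016))
step([*fromchest(0,.15),.33],4.5)
E
```

```text
t 37.08 pos [ 0.5301 -0.0172  0.2836] rot [[-0.078, 0.997, -0.003], [0.997, 0.078, -0.006], [-0.006, -0.004, -1.0]] F [-0.5  0.1 -0.1] op 0.882
wrist PILE cover1 0.74 5518 c [ 0.0014 -0.0163] [0.0599 0.1101] yaw rel -0.4 z [0.0361 0.0374 0.0387]
wrist PILE cover1 0.49 159 c [-0.0003 -0.0273] [0.0972 0.1266] yaw rel 1.9 z [0.0307 0.0371 0.0435]
(45, 25) 60 [44.9 24. ]
(-45, 25) 58 [-44.1  24.8]
(45, -55) 59 [ 45.4 -55.8]
(-45, -55) 54 [-44.  -55.5]
(0, 61) 46 [ 0.9 59.5]
(0, -91) 56 [  0.1 -91.5]
scene PILE cover1 0.98 1177 c [-0.0006 -0.0145] [0.0608 0.1109] yaw rel -0.2 z [0.0339 0.0372 0.0394]
top sheet1 0.56 [375, 195, 419, 221] mean [ 0.5885 -0.304 ] [ 0.5886 -0.3041] [0.0653 0.1217] -8.7 z 0.0067
to [0.5165 0.1455 0.33  ] 4.5 shift [16.34 -0.15 -4.68] turn [-0.006  0.003 -0.001] rows 3
```

View pics/w7.png

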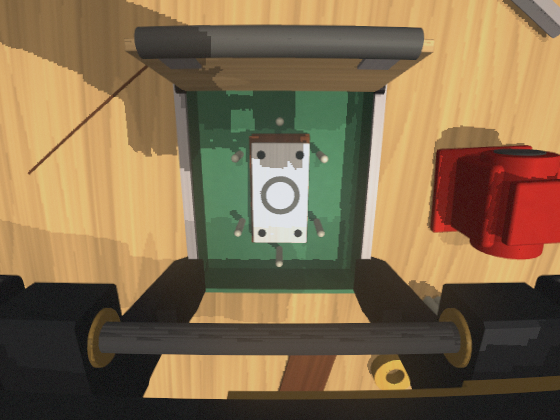

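View pics/t7.png

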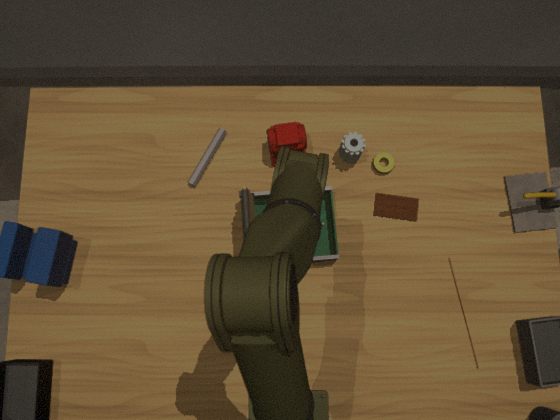

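The pile is square and centred between the pins (px 280,190). The top view shows no cover left on the bench and the spare sheet untouched (px 396,207). Now I'll shut the door, approaching the rod from the hinge side.

>>> carry_out:
  motion: [0, 0, -4.5, 0, 0, 0, 5.5, 0, 0, 0, 0, 0, 5.5, 0, 0, 0, 0, 0, 5.4, 0, 0, 0, 0, 0, 0, 0, 0, -0.006, 0.003, 0, 0, 0, 0, 0, 0, 0, 0, 0, 0, 0, 0, 0]
  hand: 0

```text
clock: 38.35
tool_pos: [0.5184, 0.1442, 0.3289]
eef_rot: [0.68, 0.733, 0.0, 0.001]
contact_force: [-0.5, -1.2, 1.3]
opening: 0.114
```

```bash
python3 -c "
from h import *
s=st(); step([*fromchest(0,.15),.24],4.5)"
```

```text
t 38.35 pos [0.5184 0.1442 0.3289] rot [[-0.075, 0.997, -0.001], [0.997, 0.075, 0.001], [0.001, -0.001, -1.0]] F [-0.5 -1.2  1.3] op 0.114
to [0.5165 0.1455 0.24  ] 4.5 shift [ 0.16 -0.19  8.88] turn [ 0.001  0.001 -0.004] rows 2
```

>>> carry_out:
  motion: [0.15, -0.2, 4.5, 0, 0, 0, 0, 0, 4.4, 0, 0, 0, 0, 0, 0, 0, 0, 0, -1.4, 0, 0, 0, 0, 0, -1.4, 0, 0, 0, 0, 0, -0.85, 0, 0.17, 0, 0, 0, -0.85, 0, 0.17, 0, 0, 0, 0, 0, 0, 0, 0, 0]

```text
clock: 39.35
tool_pos: [0.5197, 0.1016, 0.2365]
eef_rot: [0.679, 0.734, 0.0, 0.001]
contact_force: [-0.1, 0.0, -1.1]
opening: 0.009
```

```bash
python3 -c "
from h import *
s=st(); print(tochest(np.array([s['tool_pos']]))); doorang(shot('scene'))"
```

```text
t 39.35 pos [0.5197 0.1016 0.2365] rot [[-0.077, 0.997, -0.001], [0.997, 0.077, 0.001], [0.002, -0.001, -1.0]] F [-0.1  0.  -1.1] op 0.009
[[-0.00030683  0.10599476  0.23651105]]
scene fold p 0.92 top z 0.1838 y 0.0897 q by y 1.322
```

>>> carry_out:
  motion: [-1.62, 0, 0.55, 0, 0, 0, -1.51, 0, 0.8, 0, 0, 0, -1.38, 0, 1.0, 0, 0, 0, -1.21, 0, 1.2, 0, 0, 0, 0, 0, 0, 0, 0, 0]

```text
clock: 40.08
tool_pos: [0.5234, 0.0435, 0.1996]
eef_rot: [0.68, 0.733, -0.001, 0.0]
contact_force: [-0.5, 1.0, 0.4]
opening: 0.003
```

>>> carry_out:
  motion: [1.5, 0, -1.5, 0, 0, 0, 0, 0, -4, 0, 0, 0, 0, 0, -2, 0, 0, 0, 0, 0, 0, 0, 0, 0]

```text
clock: 40.58
tool_pos: [0.5234, 0.0607, 0.277]
eef_rot: [0.679, 0.734, 0.001, 0.002]
contact_force: [0.2, -0.5, -0.2]
opening: 0.006
```

```bash
python3 -c "
from h import *
s=st(); print(tochest(np.array([s['tool_pos']]))); doorang(shot('scene')); doorang(shot('top'))"
```

```text
t 40.58 pos [0.5234 0.0607 0.277 ] rot [[-0.078, 0.997, -0.0], [0.997, 0.078, 0.004], [0.004, 0.0, -1.0]] F [ 0.2 -0.5 -0.2] op 0.006
[[2.25803019e-04 6.48889023e-02 2.77037574e-01]]
top fold p 0.63 top z 0.1356 y 0.0138 q by y 0.437
```

>>> carry_out:
  motion: [-4.5, 0, 0, 0, 0, 0, 0, 0, 3.2, 0, 0, 0, 0, 0, 2.5, 0, 0, 0, 0, 0, 0, 0, 0, 0, -0.4, 0, 1.2, 0, 0, 0, -0.4, 0, 1.2, 0, 0, 0, -0.3, 0, 1.2, 0, 0, 0, 0, 0, 0, 0, 0, 0]

```text
clock: 41.78
tool_pos: [0.528, 0.0006, 0.1832]
eef_rot: [0.681, 0.732, -0.0, 0.003]
contact_force: [-0.1, -0.1, 1.2]
opening: 0.006
```

```bash
python3 -c "
from h import *
s=st(); print(tochest(np.array([s['tool_pos']]))); s=shot('scene'); doorang(s)
c=s['frame'][120:300,180:400]; cv2.imwrite('pics/shut1.png',cv2.resize(c,None,fx=3,fy=3,interpolation=2)[:,:,::-1])"
```

```text
t 41.77 pos [0.528  0.0006 0.1832] rot [[-0.073, 0.997, -0.005], [0.997, 0.073, 0.003], [0.004, -0.005, -1.0]] F [-0.1 -0.1  1.2] op 0.006
[[8.14522904e-05 4.64471660e-03 1.83195854e-01]]
scene fold p 0.75 top z 0.1195 y 0.0157 q by y 0.474
```

View pics/shut1.png

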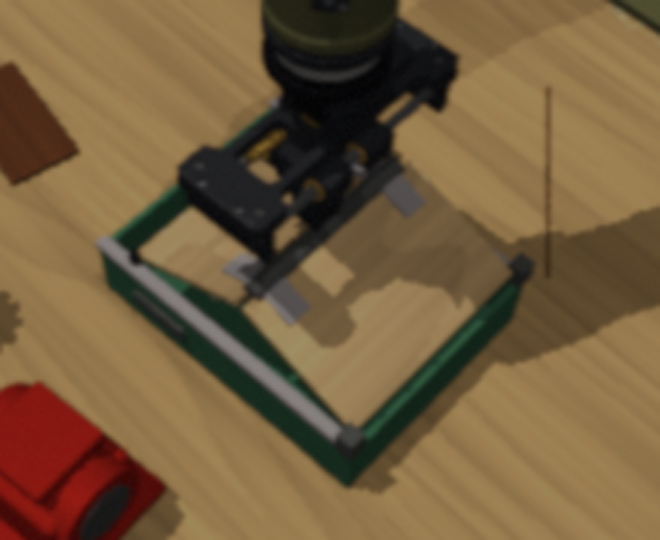

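>>> carry_out:
  motion: [0.6, 0, -0.3, 0, 0, 0, -0.2, 0, 1.2, 0, 0, 0, -0.2, 0, 1.2, 0, 0, 0, -0.1, 0, 1.2, 0, 0, 0, 0, 0, 0.9, 0, 0, 0, 0, 0, 0, 0, 0, 0]

```text
clock: 42.62
tool_pos: [0.5264, 0.0061, 0.1398]
eef_rot: [0.679, 0.734, -0.0, -0.001]
contact_force: [-0.4, 0.3, 0.2]
opening: 0.009
```

>>> carry_out:
  motion: [0, 0, 0.3, 0, 0, 0, 0, 0, 0.2, 0, 0, 0, 0, 0, 0, 0, 0, 0]

```text
clock: 43.0
tool_pos: [0.5271, 0.006, 0.1371]
eef_rot: [0.679, 0.734, 0.001, 0.0]
contact_force: [-2.8, 0.4, 11.1]
opening: 0.003
```

>>> carry_out:
  motion: [0, 0, 0.15, 0, 0, 0, 0, 0, 0, 0, 0, 0]

```text
clock: 43.25
tool_pos: [0.5271, 0.006, 0.1368]
eef_rot: [0.679, 0.734, 0.001, 0.001]
contact_force: [-3.8, 0.5, 22.7]
opening: 0.004
```

>>> carry_out:
  motion: [0, 0, -3, 0, 0, 0, 0, 0, -5, 0, 0, 0, 0, 0, -5, 0, 0, 0, -5, 0, -3, 0, 0, 0, -5, 0, 0, 0, 0, 0, -5, 0, 0, 0, 0, 0, -5, 0, 0, 0, 0, 0, 0, 0, 0, 0, 0, 0]

```text
clock: 44.25
tool_pos: [0.5418, -0.1988, 0.2949]
eef_rot: [0.682, 0.732, -0.001, 0.002]
contact_force: [0.5, -0.3, 0.4]
opening: 0.005
```

```bash
python3 - <<'E'
from h import *
st(); s=shot('scene'); doorang(s); save(s,'fin.png')
P=tochest(chestfit([s])); 
for y in [-.1,-.07,-.03,.03,.07,.1]:
    Q=P[(abs(P[:,1]-y)<.008)&(abs(P[:,0])<.07)]; print(y,len(Q),np.percentile(Q[:,2],[10,50,90]).round(4))
for n in ['housing','roller','collar','shaft']:
    for d in finder.masks_of(s,n)[:1]: print(n,[int(v) for v in d['extent']])
E
```

```text
t 44.25 pos [ 0.5418 -0.1988  0.2949] rot [[-0.07, 0.998, -0.004], [0.998, 0.07, 0.002], [0.002, -0.004, -1.0]] F [ 0.5 -0.3  0.4] op 0.005
scene fold p 0.57 top z 0.0734 y 0.0116 q by y 0.388
-0.1 352 [0.0665 0.0682 0.0696]
-0.07 364 [0.0667 0.0683 0.07  ]
-0.03 396 [0.0666 0.0683 0.0702]
0.03 432 [0.0668 0.0687 0.071 ]
0.07 442 [0.0668 0.0684 0.07  ]
0.1 558 [0.0052 0.068  0.0697]
housing [166, 247, 235, 321]
roller [135, 196, 172, 237]
collar [134, 185, 159, 200]
shaft [219, 154, 312, 228]
```

View pics/fin.png

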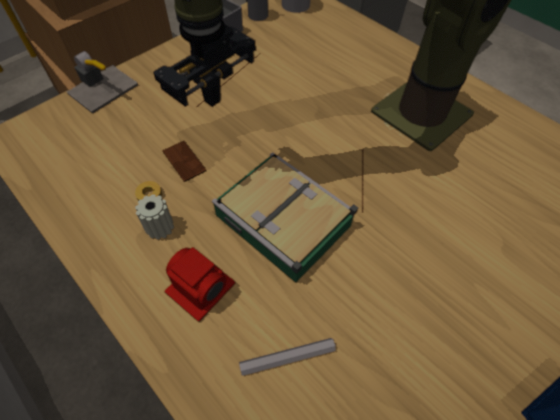

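The door is flat over the chest (px 285,205) and the bystanders and spare sheet are where they were, so I'm handing the job in.

```bash
python3 -c "
from plant import workorder; print(workorder.finish_job())"
```

```text
the job is handed in; nothing more can be done
None
```

The job is done and handed in at about 44 s on the robot's clock. The hand-in gave no verdict.

- **Door opened:** I pushed it at the fold rod until it reached its stop (the force rose to about 14 N with no further movement). I then let go, and it stayed folded while I packed.
- **Covers packed:** Only two covers were on the bench. From the floor up, the pile is sheet, cover, sheet, cover. The wrist camera put all four layers within about 2.5 mm and 0.5° of the pile spot, lying flat, with the top at about 37 mm.
- **Door shut:** The leaves measured level at about 68 mm along their length, with the rod top at 73 mm, which is where it should be when shut. The arm was clear of everything when I handed in.
- **Other parts:** The spare sheet, housing, roller, shaft and collar are where they started. I saw no sign of anything being knocked aside.

**Readings that disagreed:**
- In the last check, the fold position gave a door angle of 0.39. I set it aside because that detection covers the whole door; the heights show it flat.
- The shaft finder returned an area on the chest in that last check, but the picture shows the shaft in its place.
- The scene camera read the pile about 2 mm off from the wrist camera, in line with the stated 2 mm calibration.

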